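# Clamp a filter cassette in the bench screw press

## Robot

A 6-joint arm with a two-finger parallel gripper is mounted at the origin on the work surface. World frame = base frame: x ahead of the robot, y to its left, z up, the work surface at z = 0. Lengths are in mm, angles in rad, forces in N, time in s.
With the tool pointing down it reaches from about 275 to 1000 mm from the base axis. Payload 8.4 kg.
Tool frame: the origin (TCP) lies at the very end of the fingers, on their centre line; the grasp point (between the pads) lies 19 mm behind it; z points along the fingers, x is the direction in which the jaws open and shut, and the axes are right-handed (so a half turn about z gives the same grasp; the last joint's range is limited). The gripper opens to 85 mm and grips with 20 to 120 N. Pads are 22 mm wide; open, the fingers measure 114 mm over their backs; the gripper's body (76 mm by 85 mm) begins 54 mm behind the grasp point. The pads swing forward as they close: fully open they stand 13 mm farther back than shut.
Start: joints at [1.309, 0.353, 1.633, -0, 1.155, -0.002], TCP at [160.553, 604.029, 231.281] pointing down, gripper open.
Joint ranges: [-2.63, 2.63], [-0.92, 2.1], [0.06, 2.66], [-1.3, 4.44], [0, 2.69], [-3.02, 3.02]. Speed limits (rad/s): [2.22, 2.22, 2.79, 3.14, 3.14, 3.14].

## Interface

Orientations are given as [roll, pitch, yaw] about the fixed x, y, z axes, in that order (R = Rz(yaw) Ry(pitch) Rx(roll)).
In Python, from rig import r gives the robot as it stands.
- The arm moves only by the tool arm_command, never from a script. Its argument "targets" is a list of rows, each a list of 6 numbers: the shift along the tool's x, y, z in m, then the turn, a rotation vector about the tool's x, y, z in rad. A call has 1 to 20 rows; each row shifts and turns the commanded pose from where the row before left it, along the tool's axes as they then stand; what a row does not reach is not made up. A row lasts 1/12 s, in which the tool goes at most 41.7 mm and 7.16 degrees, less where a joint would pass 70% of its speed; a pose out of reach is approached as far as the arm can. A call is refused whole if a number of a shift passes 0.0417 or a number of a turn 0.125, either way. A call with a gripper value outside its range is refused whole. "fingers" is the finger opening in m, from 0 to 0.0854, set as the call begins (left out, the last holds). The fingers move at their own pace and stop on an object; "squeeze" is the grip in N (left out, the last holds). Time passes only in rows, so rows that do not move let the fingers close. It gives the time, the measured TCP pose, the force and the opening at its end, in the units of the state.
- r.sense(): the state, without advancing time (a new reading comes with each control period).
- r.grab_frame(name): name is "side" or "top" or "wrist"; returns a dict with "image" (400x640x3 uint8, blue, green, red), "fx", "fy", "cx", "cy" (pixels), "k1" (the pictures are not rectified: a ray, as slopes to the right and down, at radius r is drawn at 1 + k1 r^2 times it, then the intrinsics apply), "xyz" and "orientation" of the camera in the world. Camera axes: x right, y down, z forward; pixel columns grow to the right and rows downward; lengths in mm; the calibration is good to about 2 mm. A picture is of the moment at which its call begins. There is no depth.
- r.sign_off(): hands the job in, once; it reports no verdict.
The state is a dict: "clock": time; "qpos": joint angles; "qvel": joint speeds; "joint_efforts": joint torques, N m; "eef_pos": TCP position; "tcp_rot": TCP orientation; "contact_force": force on the tool from outside, world axes, zero at the start; "wrist_torque": the same for the moment, N m; "opening": opening from 0.0 (shut) to 1.0 (fully open).
Only numpy, scipy, OpenCV 4.12 (cv2) and the standard library are available. Lean on these libraries where they do the work, as an engineer would, in place of code of your own. Each camera call takes 0.05 s, during which the arm holds its last target.

## Task

Two small screw presses stand on the laboratory bench, and one of them holds a round white filter cassette. On that loaded press, wind the crank clockwise (seen from above) until the foot just touches the cassette, then add a quarter of a turn and no more, let go and leave it clamped. Leave the crank of the empty press alone.

Things in the scene. Friction and masses are not known exactly. Their poses are not given: they have to be found in the camera images.
- crank_grip (a point): Centre of the upright black grip (24 mm across, spans 190 to 248 mm above the bench; point 222 mm up) on the crank of the LOADED press. The grip spins freely on its pin, so it can be held without turning the wrist while led clockwise round crank_axis on a level circle, radius 70 mm. The crank keeps its height (arm top 187 mm up), takes 2 to 3 N, stays where left, has no stop in the range needed.
- crank_axis (a point): Point on the upright axis of that crank, level with crank_grip (222 mm up), above the middle of the loaded press: white base 170 x 200 mm, two columns, white crossbar with its top 170 mm up, screw end up to 212 mm high. On its nest's dark floor sits a white cassette 72 mm across, top 68 or 62 mm up (two heights occur). The foot starts 3 to 14 mm above it: contact after 0.6 to 2.8 rad of winding.
- foot_cushion (a joint): How far the spring between screw and foot (steel disc, 32 mm across) of the loaded press is squeezed, in m: 0 while the foot hangs free above the cassette, from first contact on it grows by the screw's travel, 32 mm per full turn of the crank, so 0.008 at a quarter of a turn after contact. Soft: about 0.8 N per mm; bottoms at 0.016.
- spare_crank_grip (a point): The same point on the identical crank of the other, empty press (only the dark floor in its nest). Not to be moved.

How it is judged:
By the outcome, as a careful person would: the job done as asked, in the order asked, and still so for the second after the job is handed in, with the robot touching nothing.
It also fails if it takes over 43 s, if anything falls off the work surface, if the arm or the gripper's body presses on something with over 40 N, if the wrist force passes 120 N, or if a joint passes its speed limit or range.

## Working session

There is one attempt and no reset: what is moved stays moved. The work goes in short steps, Python scripts to look and compute and a tool call to move; the robot and the scene stay as the last step left them, time stands still between calls to the robot, and variables do not carry over. Pictures are saved under pics/ and viewed, and the job is handed in when it is done.

Besides the shell and the picture viewer there is one more tool, called after "Request:" as a command line: name --pt "numbers of a row" for each row, then --argument value for the rest. arm_command: Moves the arm, as the interface text tells. Its arguments: {"type":"object","properties":{"targets":{"type":"array"},"fingers":{"type":"number"},"squeeze":{"type":"number"}},"required":["targets"]}

```bash
ls; mkdir -p pics; python3 - <<'E'
from rig import r
import cv2
s=r.sense();print(s)
for n in ["side","top","wrist"]:
    f=r.grab_frame(n);cv2.imwrite(f"pics/{n}0.png",f["image"])
    print(n,{k:v for k,v in f.items() if k!="image"})
E
```

```text
pics
{'clock': 0.0, 'qpos': array([ 1.30856648e+00,  3.53631276e-01,  1.63416802e+00, -8.31998333e-06,
        1.15517590e+00, -2.40235892e-03]), 'qvel': array([ 1.26028575e-03, -8.11144687e-04, -7.00068454e-04, -5.78076036e-04,
       -9.56315218e-04, -2.74930122e-07]), 'joint_efforts': array([ 4.32937741e-04, -6.05246902e+01, -3.42071164e+01,  1.17306822e-04,
        9.28144902e-03, -5.56058495e-06]), 'eef_pos': array([160.44882325, 603.54997251, 230.55771157]), 'tcp_rot': array([3.14158837e+00, 1.38255603e-03, 1.31097220e+00]), 'contact_force': array([0.66105339, 1.01583396, 0.16368767]), 'wrist_torque': array([-0.01824013,  0.01434002, -0.05435749]), 'opening': 1.0025441051270474}
side {'fx': 476.9532078576474, 'fy': 476.9532078576474, 'cx': 315.2954149321107, 'cy': 194.71068270495266, 'k1': 0.0002955994056737717, 'xyz': array([ 272.09300364, -421.3322771 ,  761.77089527]), 'orientation': array([-2.44187901e+00, -1.98919191e-03, -6.27811902e-01])}
top {'fx': 444.363420105164, 'fy': 444.363420105164, 'cx': 320.0731716101754, 'cy': 210.17499089792375, 'k1': -0.10853340112691905, 'xyz': array([497.81051274,   4.9714323 , 980.53621237]), 'orientation': array([-3.0162628 , -0.03036097, -1.54198773])}
wrist {'fx': 357.37926595878463, 'fy': 357.37926595878463, 'cx': 322.2734388470821, 'cy': 199.69966248758973, 'k1': -0.010816138640955032, 'xyz': array([ 92.51621488, 620.96406899, 373.97625659]), 'orientation': array([2.86092712e+00, 6.27914838e-04, 1.31017432e+00])}
```

View pics/side0.png

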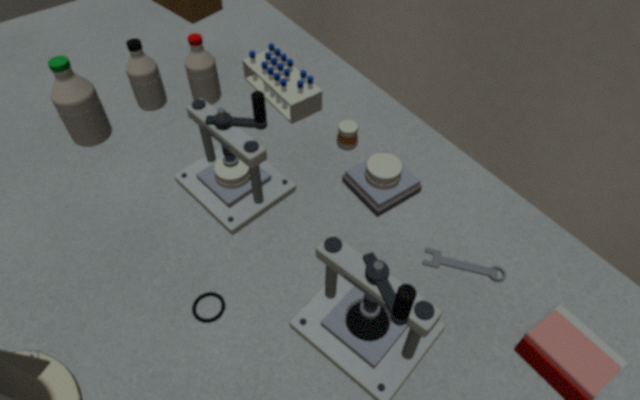

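View pics/top0.png

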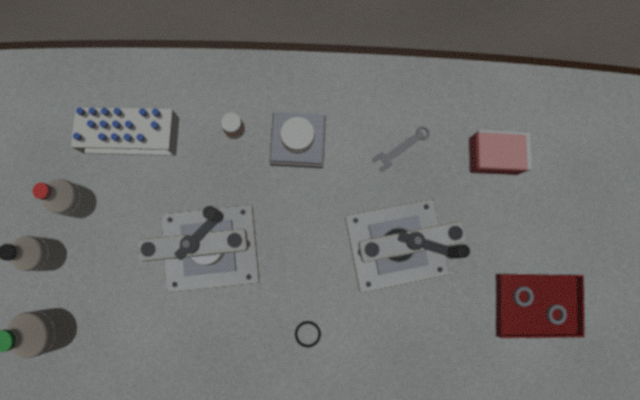

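View pics/wrist0.png

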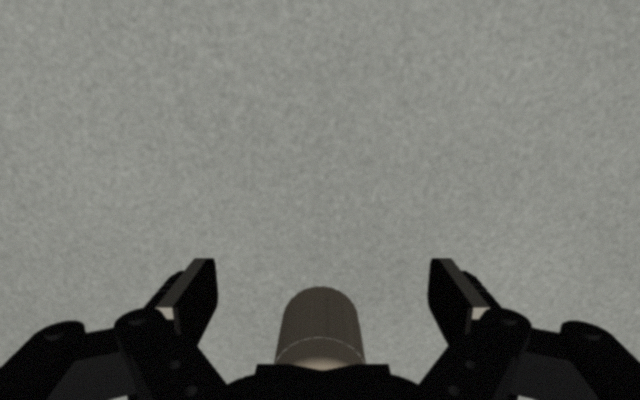

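```bash
cat > h.py <<'E'
import numpy as np, cv2
from scipy.spatial.transform import Rotation as R
from scipy.optimize import least_squares
def cam(f):
    return R.from_euler('xyz',f['orientation']).as_matrix(), np.array(f['xyz'])
def proj(f,P):
    M,t=cam(f); c=(np.atleast_2d(P)-t)@M; s=c[:,:2]/c[:,2:]
    s=s*(1+f['k1']*(s**2).sum(1,keepdims=True))
    return s*[f['fx'],f['fy']]+[f['cx'],f['cy']]
def ray(f,uv):
    M,t=cam(f); d=(np.array(uv,float)-[f['cx'],f['cy']])/[f['fx'],f['fy']]; s=d.copy()
    for _ in range(20): s=d/(1+f['k1']*(s@s))
    return t, M@np.array([*s,1])
def atz(f,uv,z):
    t,d=ray(f,uv); return t+d*(z-t[2])/d[2]
E
python3 - <<'E'
from rig import r
import cv2,pickle
F={n:r.grab_frame(n) for n in["side","top"]}
pickle.dump(F,open("f0.pkl","wb"))
a=F["top"]["image"][190:310,120:280];cv2.imwrite("pics/ctop.png",cv2.resize(a,None,fx=5,fy=5,interpolation=cv2.INTER_CUBIC))
a=F["side"]["image"][80:235,165:305];cv2.imwrite("pics/cside.png",cv2.resize(a,None,fx=3.8,fy=3.8,interpolation=cv2.INTER_CUBIC))
E
```

```text
(no output)
```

View pics/ctop.png

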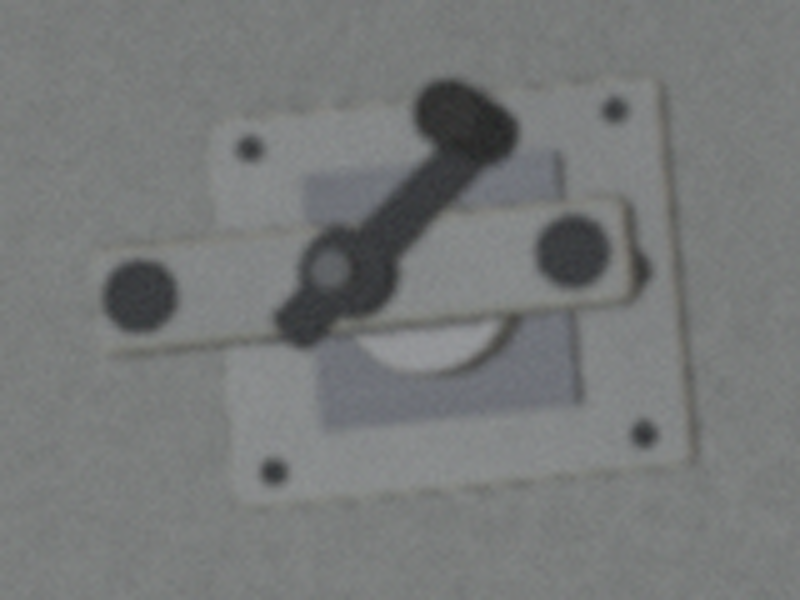

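View pics/cside.png

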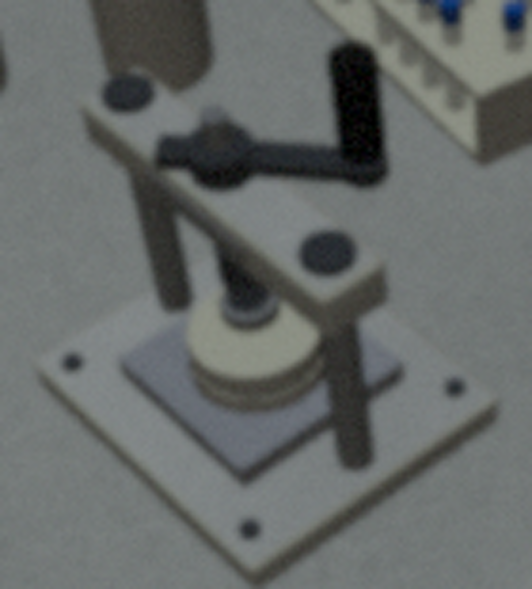

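```bash
cat > fit.py <<'E'
from h import *
import pickle
F=pickle.load(open("f0.pkl","rb"))
def T(u,v): return (np.array([u,v])+.5)/5-.5+[120,190]
def S(u,v): return (np.array([u,v])+.5)/3.8-.5+[165,80]
f,g=F["top"],F["side"]
obs=[("scr",f,T(331,268)),("scr",g,S(215,113)),
("gt",f,T(447,113)),("gt",g,S(351,56)),
("cap1",f,T(140,296)),("cap2",f,T(572,250)),("cap1",g,S(128,93)),("cap2",g,S(328,252))]
zz={"scr":212,"gt":248,"cap1":174,"cap2":174}
for n,c,uv in obs: print(n,atz(c,uv,zz[n]).round(1))
for n in zz:
    o=[(c,uv) for m,c,uv in obs if m==n]
    s=least_squares(lambda p:np.concatenate([proj(c,p)[0]-uv for c,uv in o]),[450,250,zz[n]])
    print("tri",n,s.x.round(1),s.fun.round(2))
b=[T(250,149),T(615,110),T(644,433),T(274,471)]
B=np.array([atz(f,x,14) for x in b]);print(B.round(1),B.mean(0))
for x in [S(72,362),S(455,387),S(249,529)]: print(atz(g,x,14).round(1))
E
python3 fit.py
```

```text
scr [530.2 215.1 212. ]
scr [525.8 210.4 212. ]
gt [581.3 169.7 248. ]
gt [577.9 168.1 248. ]
cap1 [519.  295.4 174. ]
cap2 [541.3 137.9 174. ]
cap1 [515.3 293.4 174. ]
cap2 [537.8 135.7 174. ]
tri scr [529.6 217.2 205.6] [-0.25  0.46  0.54 -0.04]
tri gt [580.7 170.8 245.2] [-0.33  0.58  0.69 -0.07]
tri cap1 [518.  297.3 170.3] [-0.31  0.59  0.69 -0.05]
tri cap2 [540.5 139.  170. ] [-0.3   0.54  0.6  -0.06]
[[589.3 308.5  14. ]
 [611.8 148.6  14. ]
 [472.1 129.4  14. ]
 [450.  289.   14. ]] [530.79666299 218.86531136  14.        ]
[448.8 295.5  14. ]
[611.8 154.6  14. ]
[471.1 135.1  14. ]
```

Request:
arm_command --pt "0 0 -0.02 0 0 -0.108" --pt "0 0 -0.02 0 0 -0.108" --pt "0 0 -0.02 0 0 -0.108" --pt "0 0 -0.02 0 0 -0.108" --pt "0 0 -0.02 0 0 -0.108" --pt "0 0 -0.02 0 0 -0.108" --pt "-0.0385 0 0 -0.0725 0 0" --pt "-0.0385 0 0 -0.0725 0 0" --pt "-0.0385 0 0 -0.0725 0 0" --pt "-0.0385 0 0 -0.0725 0 0" --pt "-0.0385 0 0 -0.0725 0 0" --pt "-0.0385 0 0 -0.0725 0 0" --pt "-0.0385 0 0 -0.0725 0 0" --pt "-0.0385 0 0 -0.0725 0 0" --pt "-0.0385 0 0 -0.0725 0 0" --pt "-0.0385 0 0 -0.0725 0 0" --pt "-0.0385 0 0 -0.0725 0 0" --pt "-0.0385 0 0 -0.0725 0 0" --pt "-0.0385 0 0 -0.0725 0 0"

```text
clock: 1.83
eef_pos: [332.1, 176.6, 345.8]
tcp_rot: [2.289, -0.008, 1.97]
contact_force: [-0.5, 0.8, -0.7]
opening: 1.0
```

Request:
arm_command --pt "-0.005 -0.0137 0.0271 0 0 0" --pt "-0.005 -0.0137 0.0271 0 0 0" --pt "-0.005 -0.0137 0.0271 0 0 0" --pt "-0.005 -0.0137 0.0271 0 0 0" --pt "-0.005 -0.0137 0.0271 0 0 0" --pt "-0.005 -0.0137 0.0271 0 0 0" --pt "-0.005 -0.0137 0.0271 0 0 0" --pt "-0.005 -0.0137 0.0271 0 0 0" --pt "0 0 0 0 0 0" --pt "0 0 0 0 0 0"

```text
clock: 2.67
eef_pos: [406.5, 168.6, 214.6]
tcp_rot: [2.364, 0.001, 1.961]
contact_force: [0.3, -0.1, -0.7]
opening: 1.002
```

```bash
python3 - <<'E'
from rig import r
import cv2,pickle
s=r.sense();print(s["eef_pos"],s["tcp_rot"],s["qpos"],s["contact_force"])
f=r.grab_frame("wrist");pickle.dump(f,open("w1.pkl","wb"))
print(f["xyz"],f["orientation"])
cv2.imwrite("pics/w1.png",f["image"][::-1,::-1])
E
```

```text
[406.45591852 168.58818294 214.64022718] [2.36441713e+00 1.08852718e-03 1.96104197e+00] [ 3.90529824e-01 -1.86574640e-01  2.55060382e+00 -1.19231151e+00
  1.04957441e-03 -3.79045764e-01] [ 0.28340024 -0.08517376 -0.66056627]
[267.58562914 110.6150058  267.68369798] [2.08331247e+00 4.03283525e-04 1.96023616e+00]
```

View pics/w1.png

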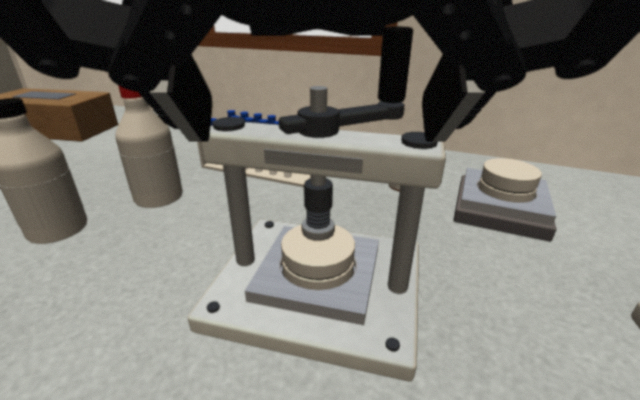

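```bash
python3 - <<'E'
from rig import r
import cv2,pickle,numpy as np
fs=[r.grab_frame("wrist") for _ in range(6)]
im=np.mean([f["image"].astype(float) for f in fs],0)
f=fs[0];f["image"]=im;pickle.dump(f,open("w1.pkl","wb"))
print(f["xyz"],f["orientation"],r.sense()["clock"])
a=np.clip(im,0,255).astype(np.uint8)[::-1,::-1][160:300,240:400]
cv2.imwrite("pics/w1c.png",cv2.resize(np.ascontiguousarray(a),None,fx=4.2,fy=4.2,interpolation=cv2.INTER_CUBIC))
E
```

```text
[267.28010234 110.60228332 267.80884751] [2.08268157e+00 2.65928170e-04 1.96041042e+00] 3.0167
```

View pics/w1c.png

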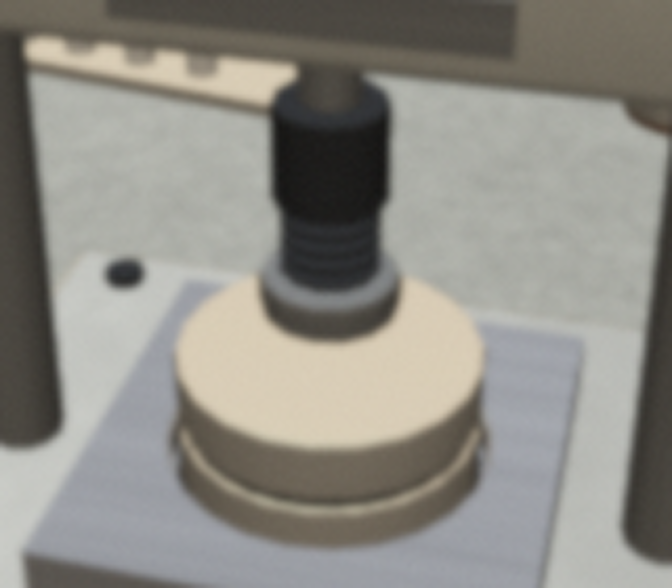

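```bash
cat > gap.py <<'E'
from h import *
import pickle
f=pickle.load(open("w1.pkl","rb"))
def W(u,v,o=(240,160),s=4.2): return np.array([639,399])-((np.array([u,v])+.5)/s-.5+o)
C=f['xyz']
def circ(x,y,z,rad,n=720):
    a=np.linspace(0,2*np.pi,n); return np.c_[x+rad*np.cos(a),y+rad*np.sin(a),np.full(n,z)]
def toW(uv): return ((np.array([639,399])-uv)-np.array([240,160])+.5)*4.2-.5
def ext(x,y,z,rad):
    p=toW(proj(f,circ(x,y,z,rad))); return p[:,0].min(),p[:,0].max(),p[:,1].max(),p[:,1].min()
# fit with circle radius 36, extents L,R,bottom
s=least_squares(lambda p:np.array(ext(*p,36))[:3]-[176,485,449],[529,217,65]);print("cass",s.x,s.fun)
x,y,z=s.x
for Z in(62,68):
  t=least_squares(lambda p:np.array(ext(*p,Z,36))[:3]-[176,485,449],[529,217]);print(Z,t.x,t.fun)
for (X,Y) in [(x,y),(529,217),(531,219)]:
  zf=least_squares(lambda p:ext(X,Y,p[0],16)[2]-340,[75]).x[0]
  zt=least_squares(lambda p:ext(X,Y,p[0],36)[2]-449,[75]).x[0]
  print(X,Y,"foot",zf,ext(X,Y,zf,16),"cass",zt,"gap",zf-zt, ext(X,Y,zt,36))
s=least_squares(lambda p:np.array(ext(*p,16))[:3]-[260.5,400.5,340],[529,217,65]);print("foot",s.x,s.fun)
for (X,Y) in [(x,y),(529,217)]:
  for zz in(212,):print("scr",toW(proj(f,[X,Y,212]))/4.2+[240,160])
E
python3 gap.py
```

```text
cass [531.74026963 217.46166366  58.78669947] [ 1.90425453e-12  2.78532752e-12 -1.07434062e-11]
62 [528.34980783 216.09369077] [-2.14246518  2.14083567 -0.5461471 ]
68 [522.02963994 213.54303594] [-6.29917925  6.29939237 -1.64737235]
531.7402696283731 217.46166366256605 foot 72.79614060251691 (np.float64(260.7854275232062), np.float64(400.4349034664055), np.float64(339.99999999999994), np.float64(260.82435601752644)) cass 58.78669947223494 gap 14.00944113028197 (np.float64(175.99999999998494), np.float64(485.00000000002143), np.float64(448.99999999968963), np.float64(264.32859041546163))
529 217 foot 74.75912971406915 (np.float64(257.4647308956876), np.float64(398.4784569657239), np.float64(339.9999999999615), np.float64(260.08240121678637)) cass 61.059577604604264 gap 13.699552109464882 (np.float64(171.84298527820428), np.float64(483.95617547359313), np.float64(448.9999999999136), np.float64(262.63383541882234))
531 219 foot 72.86848136119016 (np.float64(253.31697618417735), np.float64(393.01630081326414), np.float64(340.00000000000006), np.float64(260.79707380913504)) cass 58.87053682118636 gap 13.9979445400038 (np.float64(168.60285623517646), np.float64(477.71401998681), np.float64(448.99999999965047), np.float64(264.2662618722185))
foot [531.08038078 217.22224435  73.30416524] [ 1.13686838e-13 -2.27373675e-13 -2.84217094e-13]
scr [[319.15684083  81.91904272]]
scr [[318.3739036   82.63200665]]
```

Request:
arm_command --pt "0 0.0081 -0.0082 0.111 0 0" --pt "0 0.0071 -0.009 0.111 0 0" --pt "0 0.0061 -0.0098 0.111 0 0" --pt "0 0.005 -0.0104 0.111 0 0" --pt "0 0.0038 -0.0109 0.111 0 0" --pt "0 0.0025 -0.0112 0.111 0 0" --pt "0 0.0013 -0.0114 0.111 0 0" --pt "-0.013 0.0327 0 0 0 0" --pt "-0.013 0.0327 0 0 0 0" --pt "-0.013 0.0327 0 0 0 0" --pt "-0.013 0.0327 0 0 0 0" --pt "-0.013 0.0327 0 0 0 0" --pt "0 0 0 0 0 0" --pt "0 0 0 0 0 0"

```text
clock: 4.18
eef_pos: [581.2, 126.5, 331.7]
tcp_rot: [2.763, 0.076, 1.883]
contact_force: [-0.9, -0.2, -0.8]
opening: 0.996
```

```bash
python3 - <<'E'
from rig import r
import cv2,pickle
from h import *
s=r.sense();print(s["clock"],s["eef_pos"],s["tcp_rot"],s["qpos"],s["contact_force"])
f=r.grab_frame("wrist");pickle.dump(f,open("w2.pkl","wb"))
print(proj(f,[[582.5,170.5,248],[530,216.5,212],[582.5,170.5,190]]))
cv2.imwrite("pics/w2.png",f["image"])
E
```

```text
4.1833 [581.22052185 126.51903344 331.74435833] [2.76318234 0.07598156 1.88270034] [ 0.23625016  0.02912381  1.86513131 -0.05576839  0.86472824 -1.63303505] [-0.88958339 -0.18066654 -0.7675845 ]
[[397.82017051 184.51753493]
 [492.30509839 111.8052315 ]
 [390.9266236  141.09788909]]
```

View pics/w2.png

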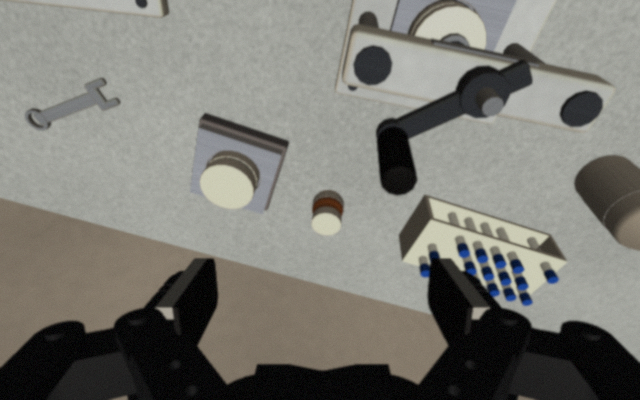

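```bash
cat > plan.py <<'E'
from h import *
def rel(s,P,roll,pitch,yaw,n):
    R0=R.from_euler('xyz',s['tcp_rot']);R1=R.from_euler('xyz',[roll,pitch,yaw])
    rv=(R0.inv()*R1).as_rotvec(); out=[]
    Rc=R0; dp=(np.array(P)-s['eef_pos'])/n/1000
    for i in range(n):
        out.append([*Rc.inv().apply(dp).round(4),*(rv/n).round(4)]); Rc=Rc*R.from_rotvec(rv/n)
    return out
E
python3 - <<'E'
from rig import r
import pickle
from plan import *
f=pickle.load(open("w2.pkl","rb"))
print(atz(f,[399,180],248),atz(f,[492,104],212))
s=r.sense()
for x in rel(s,[582.5,170.5,290],np.pi,0,1.96,6):print(x)
E
```

```text
[579.0399041  169.69350432 248.        ] [525.4809674  213.27447744 212.        ]
[np.float64(0.0073), np.float64(0.0002), np.float64(0.0068), np.float64(0.0622), np.float64(0.0149), np.float64(-0.0103)]
[np.float64(0.0072), np.float64(0.0007), np.float64(0.0069), np.float64(0.0622), np.float64(0.0149), np.float64(-0.0103)]
[np.float64(0.0071), np.float64(0.0012), np.float64(0.0069), np.float64(0.0622), np.float64(0.0149), np.float64(-0.0103)]
[np.float64(0.007), np.float64(0.0017), np.float64(0.007), np.float64(0.0622), np.float64(0.0149), np.float64(-0.0103)]
[np.float64(0.0069), np.float64(0.0022), np.float64(0.0069), np.float64(0.0622), np.float64(0.0149), np.float64(-0.0103)]
[np.float64(0.0067), np.float64(0.0027), np.float64(0.0069), np.float64(0.0622), np.float64(0.0149), np.float64(-0.0103)]
```

Request:
arm_command --pt "0.0073 0 0.0068 0.062 0.015 -0.01" --pt "0.0072 0.0005 0.0068 0.062 0.015 -0.01" --pt "0.0071 0.001 0.0069 0.062 0.015 -0.01" --pt "0.007 0.0014 0.007 0.062 0.015 -0.01" --pt "0.0069 0.0018 0.0069 0.062 0.015 -0.01" --pt "0.0067 0.002 0.0069 0.062 0.015 -0.01" --pt "0 0 0 0 0 0" --pt "0 0 0 0 0 0"

```text
clock: 4.9
eef_pos: [580.0, 170.1, 289.3]
tcp_rot: [3.14, -0.0, 1.96]
contact_force: [-0.0, -0.3, -0.1]
opening: 0.998
```

```bash
python3 - <<'E'
from rig import r
import cv2,pickle
from plan import *
s=r.sense();print(s["clock"],s["eef_pos"],s["tcp_rot"],s["qpos"],s["contact_force"])
f=r.grab_frame("wrist");pickle.dump(f,open("w3.pkl","wb"))
print(proj(f,[[580.3,170,248],[528,215.5,212]]))
cv2.imwrite("pics/w3.png",f["image"])
for x in rel(s,[580.3,170,206],np.pi,0,1.96,4):print([float(v) for v in x])
E
```

```text
4.9 [580.00856007 170.10189889 289.33154692] [ 3.14028278e+00 -3.39445849e-04  1.95978176e+00] [ 2.82523598e-01  2.71539888e-01  1.61533926e+00  5.01766873e-04
  1.25344716e+00 -1.67741421e+00] [-0.01718144 -0.30285804 -0.06543378]
[[323.27658132 230.21772171]
 [422.21181478 162.60529708]]
[-0.0001, 0.0, 0.0208, 0.0003, -0.0001, -0.0001]
[-0.0001, 0.0, 0.0208, 0.0003, -0.0001, -0.0001]
[-0.0001, 0.0, 0.0208, 0.0003, -0.0001, -0.0001]
[-0.0001, 0.0001, 0.0208, 0.0003, -0.0001, -0.0001]
```

View pics/w3.png

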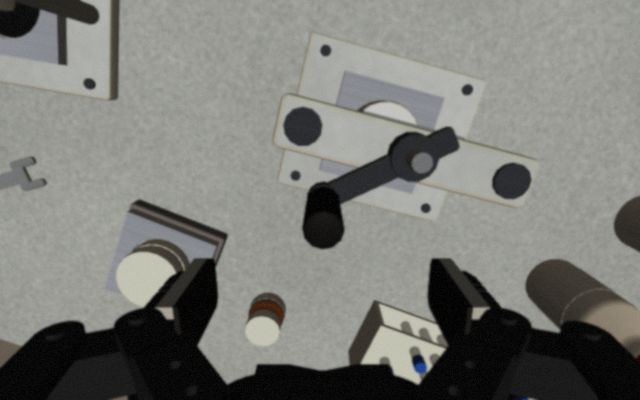

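Request:
arm_command --pt "0 0 0.0208 0 0 0" --pt "0 0 0.0208 0 0 0" --pt "0 0 0.0208 0 0 0" --pt "0 0 0.0208 0 0 0" --pt "0 0 0 0 0 0" --pt "0 0 0 0 0 0"

```text
clock: 5.45
eef_pos: [580.0, 169.5, 207.4]
tcp_rot: [3.14, -0.0, 1.959]
contact_force: [0.1, 0.4, 0.8]
opening: 0.999
```

Request:
arm_command --pt "0 0 0 0 0 0" --pt "0 0 0 0 0 0" --pt "0 0 0 0 0 0" --pt "0 0 0 0 0 0" --pt "0 0 0 0 0 0" --pt "0 0 0 0 0 0" --pt "0 0 0 0 0 0" --pt "0 0 0 0 0 0" --fingers 0.015 --squeeze 25

```text
clock: 6.12
eef_pos: [581.1, 170.5, 208.0]
tcp_rot: [3.139, -0.001, 1.959]
contact_force: [-2.8, 1.3, 6.7]
opening: 0.277
```

```bash
python3 - <<'E'
from rig import r
import cv2,pickle
s=r.sense();print(s)
F={n:r.grab_frame(n) for n in["wrist","side"]}
pickle.dump(F,open("f3.pkl","wb"))
for n in F: cv2.imwrite(f"pics/{n}4.png",F[n]["image"])
E
```

```text
{'clock': 6.1167, 'qpos': array([ 2.82017586e-01,  3.44414114e-01,  1.70124806e+00,  1.63798042e-03,
        1.09316407e+00, -1.67780131e+00]), 'qvel': array([ 1.11385061e-03,  1.81372562e-04, -1.79439164e-03, -1.86880835e-03,
       -1.27812817e-03,  6.21263264e-05]), 'joint_efforts': array([-1.43165801e+00, -5.52041245e+01, -3.21079695e+01, -6.35488797e-01,
       -8.84864219e-01, -3.92215268e-03]), 'eef_pos': array([581.14406582, 170.4613996 , 208.00847967]), 'tcp_rot': array([ 3.13868703e+00, -1.15301602e-03,  1.95906964e+00]), 'contact_force': array([-2.78875748,  1.34442947,  6.69678127]), 'wrist_torque': array([ 0.15098698,  0.48086139, -0.0622331 ]), 'opening': 0.27689499649214233}
```

View pics/wrist4.png

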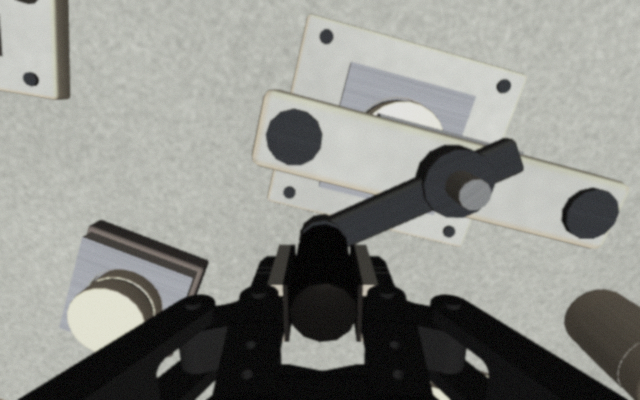

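View pics/side4.png

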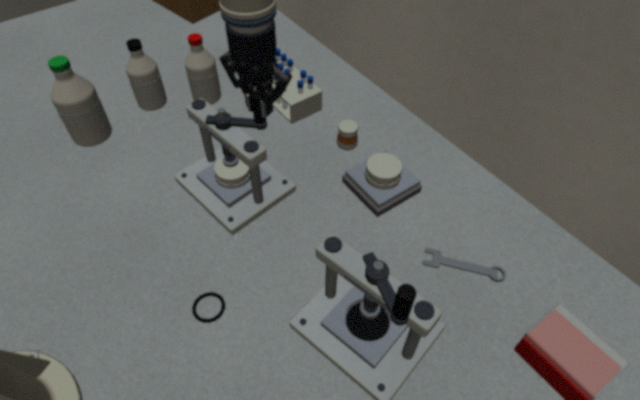

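```bash
cat > wind.py <<'E'
import numpy as np,sys
def wind(a0,tot,n,yaw=1.959,r=70.,off=(0,0)):
    a=a0-np.linspace(0,tot,n+1); P=r*np.c_[np.cos(a),np.sin(a)]; d=np.diff(P,axis=0)+np.array(off)/n
    X=np.array([np.cos(yaw),np.sin(yaw)]);Y=np.array([np.sin(yaw),-np.cos(yaw)])
    print(str([[round(float(q@X)/1000,4),round(float(q@Y)/1000,4),0,0,0,0] for q in d]))
E
python3 -c "
from wind import *
wind(np.radians(-40.3),1.2,12)"
```

```text
[[-0.0029, -0.0064, 0, 0, 0, 0], [-0.0023, -0.0066, 0, 0, 0, 0], [-0.0016, -0.0068, 0, 0, 0, 0], [-0.0009, -0.0069, 0, 0, 0, 0], [-0.0002, -0.007, 0, 0, 0, 0], [0.0005, -0.007, 0, 0, 0, 0], [0.0012, -0.0069, 0, 0, 0, 0], [0.0019, -0.0067, 0, 0, 0, 0], [0.0025, -0.0065, 0, 0, 0, 0], [0.0032, -0.0062, 0, 0, 0, 0], [0.0038, -0.0059, 0, 0, 0, 0], [0.0043, -0.0055, 0, 0, 0, 0]]
```

Request:
arm_command --pt "-0.0029 -0.0064 0 0 0 0" --pt "-0.0023 -0.0066 0 0 0 0" --pt "-0.0016 -0.0068 0 0 0 0" --pt "-0.0009 -0.0069 0 0 0 0" --pt "-0.0002 -0.007 0 0 0 0" --pt "0.0005 -0.007 0 0 0 0" --pt "0.0012 -0.0069 0 0 0 0" --pt "0.0019 -0.0067 0 0 0 0" --pt "0.0025 -0.0065 0 0 0 0" --pt "0.0032 -0.0062 0 0 0 0" --pt "0.0038 -0.0059 0 0 0 0" --pt "0.0043 -0.0055 0 0 0 0" --pt "0 0 0 0 0 0"

```text
clock: 7.3
eef_pos: [505.9, 151.6, 208.1]
tcp_rot: [3.134, -0.003, 1.959]
contact_force: [2.4, 11.6, 0.1]
opening: 0.276
```

```bash
python3 - <<'E'
from rig import r
import cv2,pickle,numpy as np
s=r.sense();print(s["clock"],s["eef_pos"],s["contact_force"],s["opening"])
d=s["eef_pos"][:2]-[528,215.5];print(np.hypot(*d),np.degrees(np.arctan2(d[1],d[0])))
F={n:r.grab_frame(n) for n in["wrist","top"]}
for n in F: cv2.imwrite(f"pics/{n}5.png",F[n]["image"])
E
```

```text
7.3 [505.8951938  151.60172721 208.07242643] [ 2.40845368 11.55825483  0.05411234] 0.27632439431049993
67.61369478680633 -109.08241986392329
```

View pics/wrist5.png

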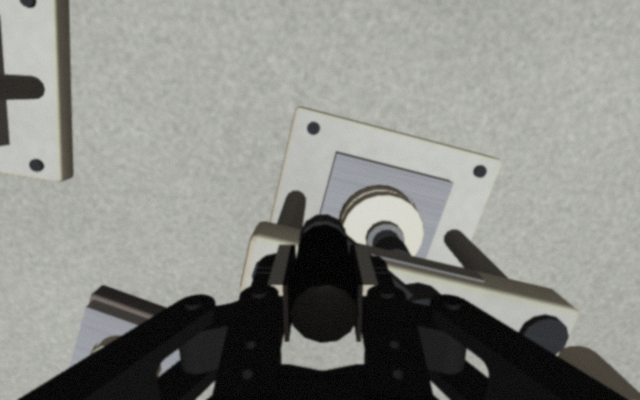

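```bash
python3 -c "
from wind import *
wind(np.radians(-109.5),1.2,12,off=(1.5,2.6))"
```

```text
[[0.0051, -0.0048, 0, 0, 0, 0], [0.0055, -0.0043, 0, 0, 0, 0], [0.006, -0.0037, 0, 0, 0, 0], [0.0063, -0.0031, 0, 0, 0, 0], [0.0066, -0.0025, 0, 0, 0, 0], [0.0069, -0.0018, 0, 0, 0, 0], [0.007, -0.0011, 0, 0, 0, 0], [0.0071, -0.0004, 0, 0, 0, 0], [0.0072, 0.0003, 0, 0, 0, 0], [0.0071, 0.001, 0, 0, 0, 0], [0.007, 0.0016, 0, 0, 0, 0], [0.0068, 0.0023, 0, 0, 0, 0]]
```

Request:
arm_command --pt "0.0051 -0.0048 0 0 0 0" --pt "0.0055 -0.0043 0 0 0 0" --pt "0.006 -0.0037 0 0 0 0" --pt "0.0063 -0.0031 0 0 0 0" --pt "0.0066 -0.0025 0 0 0 0" --pt "0.0069 -0.0018 0 0 0 0" --pt "0.007 -0.0011 0 0 0 0" --pt "0.0071 -0.0004 0 0 0 0" --pt "0.0072 0.0003 0 0 0 0" --pt "0.0071 0.001 0 0 0 0" --pt "0.007 0.0016 0 0 0 0" --pt "0.0068 0.0023 0 0 0 0" --pt "0 0 0 0 0 0"

```text
clock: 8.48
eef_pos: [459.5, 216.6, 207.9]
tcp_rot: [3.139, -0.001, 1.96]
contact_force: [-4.0, 2.0, 12.1]
opening: 0.269
```

```bash
python3 - <<'E'
from rig import r
import cv2,pickle,numpy as np
s=r.sense();print(s["clock"],s["eef_pos"],s["contact_force"],s["opening"],s["qpos"])
d=s["eef_pos"][:2]-[529.3,217.6];print(np.hypot(*d),np.degrees(np.arctan2(d[1],d[0])))
F={n:r.grab_frame(n) for n in["side","top"]}
pickle.dump(F,open("f6.pkl","wb"))
for n in F: cv2.imwrite(f"pics/{n}6.png",F[n]["image"])
E
```

```text
8.4833 [459.45669229 216.62196924 207.91856361] [-4.01854664  1.97938849 12.07047632] 0.26916029235822164 [ 4.37032186e-01  1.95718888e-01  1.90577552e+00  1.00241895e-03
  1.03782972e+00 -1.52298243e+00]
69.85015516141195 -179.19772739233176
```

View pics/side6.png

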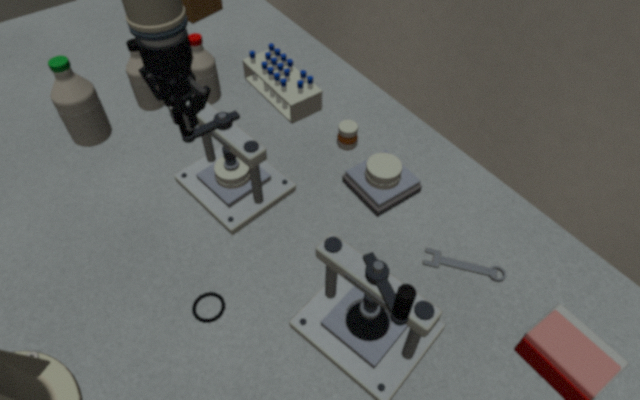

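Request:
arm_command --pt "0 0 0 0 0 0" --pt "0 0 0 0 0 0" --pt "0 0 0 0 0 0" --pt "0 0 -0.02 0 0 0" --pt "0 0 -0.02 0 0 0" --pt "0 0 -0.025 0 0 0" --pt "0 0 0 0 0 0" --fingers 0.0854

```text
clock: 9.17
eef_pos: [461.6, 216.2, 275.9]
tcp_rot: [3.134, -0.001, 1.959]
contact_force: [1.5, 0.7, 0.3]
opening: 1.001
```

```bash
python3 - <<'E'
from rig import r
from plan import *
s=r.sense();print(s["clock"],s["eef_pos"],s["contact_force"],s["opening"])
for x in rel(s,[402,167,225],np.pi-0.70,0,1.96,7):print([float(v) for v in x])
E
```

```text
9.1667 [461.60033191 216.2161255  275.92398231] [1.4506505  0.71465962 0.25305349] 1.0009696109124344
[-0.0033, -0.0106, 0.0072, -0.0989, -0.0, -0.0002]
[-0.0033, -0.0113, 0.0061, -0.0989, -0.0, -0.0002]
[-0.0033, -0.0118, 0.005, -0.0989, -0.0, -0.0002]
[-0.0033, -0.0122, 0.0038, -0.0989, -0.0, -0.0002]
[-0.0033, -0.0126, 0.0026, -0.0989, -0.0, -0.0002]
[-0.0033, -0.0127, 0.0013, -0.0989, -0.0, -0.0002]
[-0.0033, -0.0128, 0.0, -0.0989, -0.0, -0.0002]
```

Request:
arm_command --pt "-0.0033 -0.0106 0.0072 -0.099 0 0" --pt "-0.0033 -0.0113 0.0061 -0.099 0 0" --pt "-0.0033 -0.0118 0.005 -0.099 0 0" --pt "-0.0033 -0.0122 0.0038 -0.099 0 0" --pt "-0.0033 -0.0126 0.0026 -0.099 0 0" --pt "-0.0033 -0.0127 0.0013 -0.099 0 0" --pt "-0.0033 -0.0128 0 -0.099 0 0" --pt "0 0 0 0 0 0" --pt "0 0 0 0 0 0"

```text
clock: 9.92
eef_pos: [397.1, 164.7, 218.7]
tcp_rot: [2.451, -0.001, 1.959]
contact_force: [0.3, 1.1, 1.4]
opening: 0.998
```

```bash
cat > shot.py <<'E'
import sys
from rig import r
import cv2,pickle,numpy as np
k=sys.argv[1]
s=r.sense();print(s["clock"],s["eef_pos"],s["tcp_rot"],s["qpos"][3:],s["contact_force"])
fs=[r.grab_frame("wrist") for _ in range(6)]
im=np.mean([f["image"].astype(float) for f in fs],0)
f=fs[0];f["image"]=im;pickle.dump(f,open(k+".pkl","wb"))
b=np.clip(im,0,255).astype(np.uint8)[::-1,::-1]
cv2.imwrite(f"pics/{k}.png",b)
a=b[160:300,240:400]
cv2.imwrite(f"pics/{k}c.png",cv2.resize(np.ascontiguousarray(a),None,fx=4.2,fy=4.2,interpolation=cv2.INTER_CUBIC))
E
python3 shot.py w7
```

```text
9.9167 [397.06552302 164.67835254 218.73815448] [ 2.45120055e+00 -5.26901170e-04  1.95855698e+00] [-0.00931212  0.17580374 -1.5588286 ] [0.2844587  1.10521979 1.35472738]
```

View pics/w7.png

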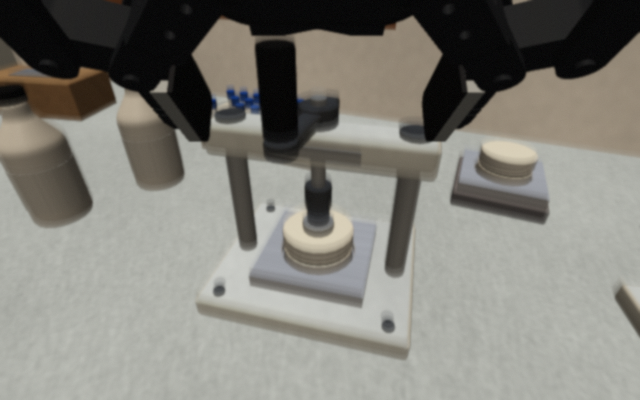

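View pics/w7c.png

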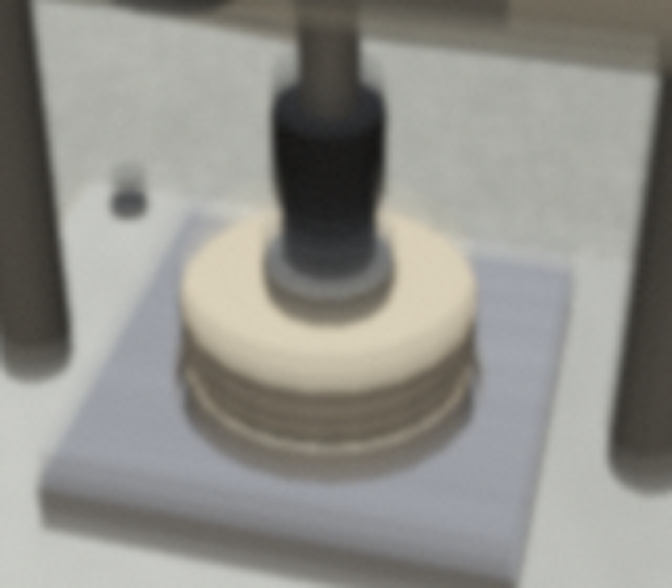

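```bash
python3 shot.py w8
```

```text
10.2167 [401.47545423 166.8034914  222.40788822] [ 2.44515664e+00 -5.16134534e-04  1.95925153e+00] [-0.00929301  0.17596484 -1.5588968 ] [ 0.12260973 -0.38459223 -0.0492415 ]
```

View pics/w8c.png

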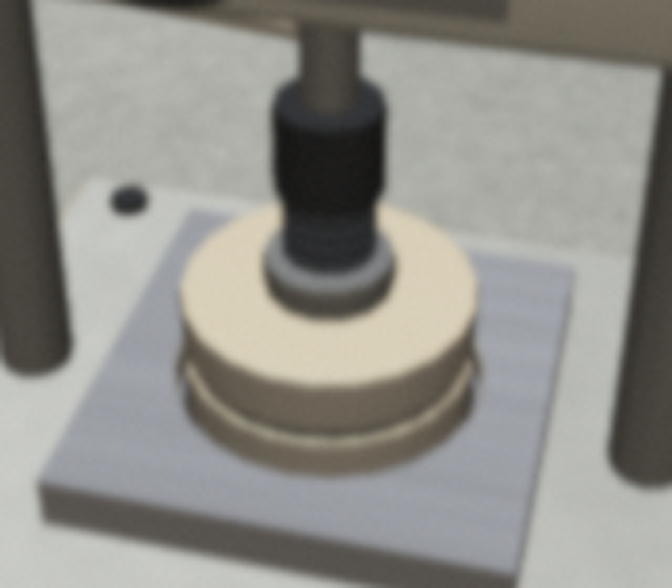

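```bash
cat > gap2.py <<'E'
from h import *
import pickle
def run(k,cass,foot,col):
    f=pickle.load(open(k+".pkl","rb"))
    toW=lambda uv:((np.array([639,399])-uv)-np.array([240,160])+.5)*4.2-.5
    a=np.linspace(0,2*np.pi,1440)
    def ext(x,y,z,rad):
        p=toW(proj(f,np.c_[x+rad*np.cos(a),y+rad*np.sin(a),0*a+z])); return np.array([p[:,0].min(),p[:,0].max(),p[:,1].max()])
    s=least_squares(lambda p:ext(*p,36)-cass,[529,217,62]);print(k,"free cass",s.x.round(2))
    X,Y,_=s.x
    for (X,Y) in [(X,Y),(529.3,217.6)]:
        h=[least_squares(lambda p:ext(X,Y,p[0],rad)[2]-v,[75]).x[0] for rad,v in((36,cass[2]),(16,foot[2]),(11.5,col[0]),(13.5,col[1]))]
        print("cass %.2f footbot %.2f gap %.2f springbot %.2f colbot %.2f  free spring %.2f"%(h[0],h[1],h[1]-h[0],h[2],h[3],h[3]-h[2]), ext(X,Y,h[1],16)[:2],ext(X,Y,h[2],11.5)[:2],ext(X,Y,h[3],13.5)[:2])
    return f,ext,s.x
if __name__=="__main__":
    run("w1",[176,485,449],[261,400,340],[292,219])
    run("w8",[181,476.5,386],[264,395,318],[270,207])
E
python3 gap2.py
python3 - <<'E'
import pickle,cv2,numpy as np
o=[]
for k in("w1","w8"):
    b=np.clip(pickle.load(open(k+".pkl","rb"))["image"],0,255)[::-1,::-1]
    y0=175 if k=="w1" else 172
    a=np.clip(b[y0:y0+75,290:350]*1.6,0,255).astype(np.uint8)
    a=cv2.resize(np.ascontiguousarray(a),None,fx=6.5,fy=6.5,interpolation=cv2.INTER_CUBIC)
    for v in range(0,75,5):
        cv2.putText(a,str(y0+v),(0,int(v*6.5)+4),0,.35,(0,0,255)); cv2.line(a,(25,int((v+.0)*6.5)),(35,int(v*6.5)),(0,0,255))
    o.append(a)
cv2.imwrite("pics/cmp.png",np.hstack(o))
E
```

```text
w1 free cass [531.74 217.46  58.79]
cass 58.79 footbot 72.80 gap 14.01 springbot 82.46 colbot 102.43  free spring 19.96 [260.78471813 400.4348411 ] [279.84099616 381.58069642] [269.43864257 392.44419454]
cass 60.64 footbot 74.39 gap 13.76 springbot 83.96 colbot 103.77  free spring 19.81 [255.64325048 396.40050619] [274.79150179 377.33267357] [264.16470135 388.14079242]
w8 free cass [533.81 218.74  58.15]
cass 58.15 footbot 61.29 gap 3.14 springbot 72.01 colbot 91.47  free spring 19.45 [262.912511   394.53939775] [280.67070222 376.83181993] [270.592707   387.02417106]
cass 62.35 footbot 65.12 gap 2.77 springbot 75.61 colbot 94.76  free spring 19.15 [259.16334387 392.97802267] [277.17913404 374.92725645] [266.84683443 385.20345468]
```

View pics/cmp.png

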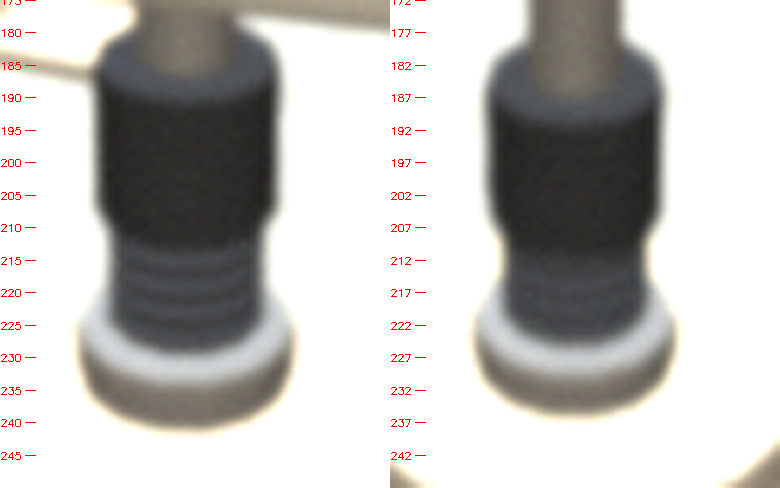

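```bash
python3 - <<'E'
import pickle,cv2,numpy as np
from h import *
from rig import r
A=pickle.load(open("f0.pkl","rb"))["side"];B=pickle.load(open("f6.pkl","rb"))["side"]
o=[]
for F in(A,B):
    a=F["image"][130:195,205:260]
    o.append(cv2.resize(a,None,fx=7,fy=7,interpolation=cv2.INTER_CUBIC))
cv2.imwrite("pics/cmps.png",np.hstack(o))
for z in (62,75,75-12.17): print(z,proj(A,[529.3,217.6,z]))
E
```

```text
62 [[232.03535192 164.70433291]]
75 [[231.1815519  160.21269437]]
62.83 [[231.9813663  164.42032677]]
```

View pics/cmps.png

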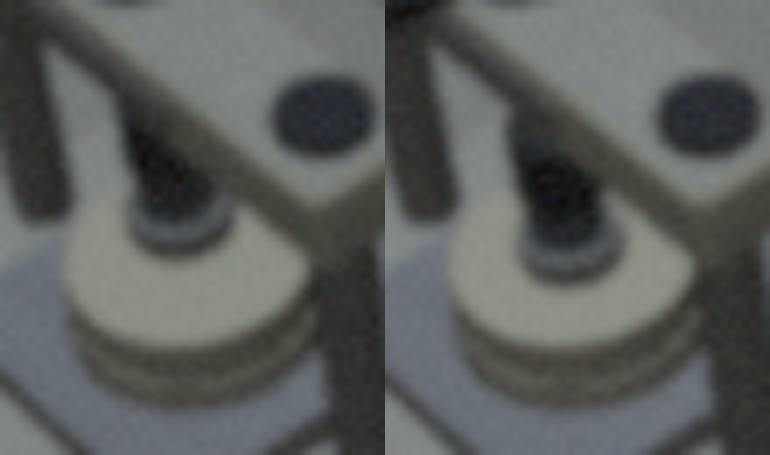

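```bash
python3 - <<'E'
import pickle,cv2,numpy as np
from h import *
from rig import r
A=pickle.load(open("f0.pkl","rb"))["side"]["image"].astype(float);B=pickle.load(open("f6.pkl","rb"))["side"]["image"].astype(float)
A3=pickle.load(open("f3.pkl","rb"))["side"]["image"].astype(float)
N=np.mean([r.grab_frame("side")["image"].astype(float) for _ in range(8)],0)
pickle.dump(N,open("side8.pkl","wb"))
def edge(I,u):
    p=I[:,:,1][:,u-1:u+2].mean(1); p=p[155:178]; 
    y=np.arange(155,178); yy=np.linspace(155,177,1000); q=np.interp(yy,y,cv2.GaussianBlur(p[:,None],(1,3),.8)[:,0])
    g=np.gradient(q); i=np.argmax(g); lo=q[max(0,i-130):i].min(); hi=q[i:i+130].max(); m=(lo+hi)/2
    j=max(0,i-130)+np.argmin(q[max(0,i-130):i])
    k=j+np.argmax(q[j:]>m); return yy[k]
for n,I in(("f0",A),("f3",A3),("f6",B),("now",N)):
    print(n,[round(edge(I,u),2) for u in range(226,236)])
E
```

```text
f0 [np.float64(166.32), np.float64(166.63), np.float64(166.76), np.float64(166.85), np.float64(166.87), np.float64(166.8), np.float64(166.72), np.float64(166.41), np.float64(165.9), np.float64(165.46)]
f3 [np.float64(166.34), np.float64(166.65), np.float64(166.78), np.float64(166.87), np.float64(166.89), np.float64(166.83), np.float64(166.65), np.float64(166.41), np.float64(165.92), np.float64(165.48)]
f6 [np.float64(169.86), np.float64(170.28), np.float64(170.55), np.float64(170.72), np.float64(170.72), np.float64(170.7), np.float64(170.61), np.float64(170.44), np.float64(170.2), np.float64(169.75)]
now [np.float64(169.8), np.float64(170.26), np.float64(170.53), np.float64(170.68), np.float64(170.77), np.float64(170.72), np.float64(170.61), np.float64(170.46), np.float64(170.22), np.float64(169.75)]
```

```bash
python3 - <<'E'
import pickle,cv2,numpy as np
from h import *
from rig import r
f=r.grab_frame("top");pickle.dump(f,open("t8.pkl","wb"))
a=f["image"][190:310,120:280];cv2.imwrite("pics/ctop8.png",cv2.resize(a,None,fx=5,fy=5,interpolation=cv2.INTER_CUBIC))
print(r.sense()["clock"])
E
```

```text
10.9667
```

View pics/ctop8.png

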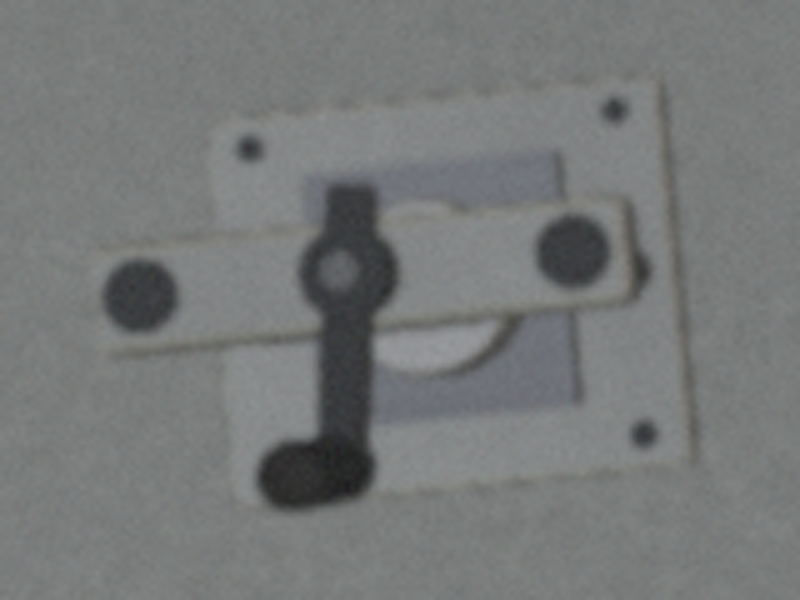

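```bash
python3 - <<'E'
import pickle,cv2,numpy as np
from h import *
A=pickle.load(open("f0.pkl","rb"));N=pickle.load(open("side8.pkl","rb"))
t8=pickle.load(open("t8.pkl","rb"))
T=lambda u,v:(np.array([u,v])+.5)/5-.5+[120,190]
g=atz(t8,T(295,474),248);g0=atz(A["top"],T(447,113),248);c=np.array([530.2,215.8])
print(g,g0,[np.degrees(np.arctan2(*(p[:2]-c)[::-1])) for p in(g,g0)],[np.hypot(*(p[:2]-c)) for p in(g,g0)])
o=[]
for I in(A["side"]["image"],np.clip(N,0,255).astype(np.uint8)):
    a=I[95:140,195:250]
    a=cv2.resize(np.clip(a*1.5,0,255).astype(np.uint8),None,fx=7,fy=7,interpolation=cv2.INTER_CUBIC)
    for v in range(0,45,5): cv2.putText(a,str(95+v),(0,v*7+7),0,.35,(0,0,255))
    o.append(a)
cv2.imwrite("pics/scr.png",np.hstack(o))
f=A["side"]
print([proj(f,[529.3,217.6,z]) for z in(212,200)])
E
```

```text
[460.88575186 213.24269043 248.        ] [581.34220299 169.67255322 248.        ] [np.float64(-177.8870633243609), np.float64(-42.048717573827176)] [np.float64(69.36140733733781), np.float64(68.87137484050132)]
[array([[220.96951762, 106.49133172]]), array([[221.96352781, 111.7202761 ]])]
```

View pics/scr.png

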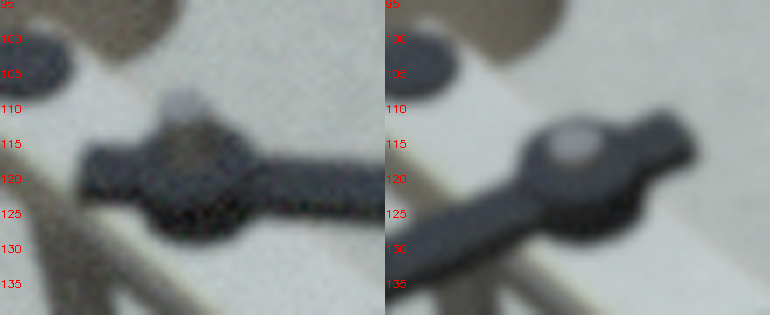

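```bash
python3 - <<'E'
from rig import r
from plan import *
s=r.sense();print(s["clock"],s["eef_pos"],s["contact_force"],s["opening"])
for x in rel(s,[459.5,216.8,272],np.pi,0,1.96,7):print([float(v) for v in x])
E
```

```text
10.9667 [400.08918768 166.14452861 221.40976257] [-0.20333841 -0.93744852  0.04937974] 0.9955341564517746
[0.0035, 0.0128, 0.0012, 0.0994, -0.0, -0.0001]
[0.0035, 0.0128, -0.0, 0.0994, -0.0, -0.0001]
[0.0035, 0.0128, -0.0013, 0.0994, -0.0, -0.0001]
[0.0035, 0.0126, -0.0026, 0.0994, -0.0, -0.0001]
[0.0035, 0.0123, -0.0038, 0.0994, -0.0, -0.0001]
[0.0035, 0.0118, -0.005, 0.0994, -0.0, -0.0001]
[0.0035, 0.0113, -0.0061, 0.0994, -0.0, -0.0001]
```

Request:
arm_command --pt "0.0035 0.0128 0.0012 0.0994 0 0" --pt "0.0035 0.0128 0 0.0994 0 0" --pt "0.0035 0.0128 -0.0013 0.0994 0 0" --pt "0.0035 0.0126 -0.0026 0.0994 0 0" --pt "0.0035 0.0123 -0.0038 0.0994 0 0" --pt "0.0035 0.0118 -0.005 0.0994 0 0" --pt "0.0035 0.0113 -0.0061 0.0994 0 0" --pt "0 0 0 0 0 0" --pt "0 0 0 0 0 0" --pt "0 0 0 0 0 0"

```text
clock: 11.8
eef_pos: [458.9, 216.5, 271.1]
tcp_rot: [-3.141, -0.0, 1.959]
contact_force: [-0.1, -0.1, 0.1]
opening: 0.999
```

```bash
python3 - <<'E'
from rig import r
from plan import *
s=r.sense();print(s["clock"],s["eef_pos"],s["tcp_rot"],s["contact_force"],s["opening"])
for x in rel(s,[459.5,216.8,207],np.pi,0,1.96,4):print([float(v) for v in x])
E
```

```text
11.8 [458.92074553 216.49522054 271.08356869] [-3.14097815e+00 -3.24899694e-04  1.95906141e+00] [-0.13346248 -0.09967294  0.06819607] 0.9992056163398784
[0.0, 0.0002, 0.016, -0.0002, -0.0001, -0.0002]
[0.0, 0.0002, 0.016, -0.0002, -0.0001, -0.0002]
[0.0, 0.0002, 0.016, -0.0002, -0.0001, -0.0002]
[0.0, 0.0002, 0.016, -0.0002, -0.0001, -0.0002]
```

Request:
arm_command --pt "0 0.0002 0.016 0 0 0" --pt "0 0.0002 0.016 0 0 0" --pt "0 0.0002 0.016 0 0 0" --pt "0 0.0002 0.016 0 0 0" --pt "0 0 0 0 0 0"

```text
clock: 12.22
eef_pos: [457.3, 215.7, 205.4]
tcp_rot: [-3.138, -0.0, 1.959]
contact_force: [-0.5, -0.3, -0.4]
opening: 1.004
```

Request:
arm_command --pt "0 0 0 0 0 0" --pt "0 0 0 0 0 0" --pt "0 0 0 0 0 0" --pt "0 0 0 0 0 0" --pt "0 0 0 0 0 0" --pt "0 0 0 0 0 0" --pt "0 0 0 0 0 0" --fingers 0.015 --squeeze 25

```text
clock: 12.8
eef_pos: [460.8, 217.4, 208.8]
tcp_rot: [3.141, -0.001, 1.959]
contact_force: [-1.5, -0.5, 6.7]
opening: 0.271
```

```bash
cat > track.py <<'E'
from rig import r
import cv2,pickle,numpy as np,sys
s=r.sense();print(s["clock"],s["eef_pos"],s["contact_force"],s["opening"])
d=s["eef_pos"][:2]-[529.3,217.6];print(np.hypot(*d),np.degrees(np.arctan2(d[1],d[0])))
N=np.mean([r.grab_frame("side")["image"].astype(float) for _ in range(5)],0)
pickle.dump(N,open(f"side_{sys.argv[1]}.pkl","wb"))
def edge(I,u):
    p=I[:,:,1][:,u-1:u+2].mean(1)[155:178]
    y=np.arange(155,178); yy=np.linspace(155,177,1000); q=np.interp(yy,y,cv2.GaussianBlur(p[:,None],(1,3),.8)[:,0])
    g=np.gradient(q); i=np.argmax(g); lo=q[max(0,i-130):i].min(); hi=q[i:i+130].max(); m=(lo+hi)/2
    j=max(0,i-130)+np.argmin(q[max(0,i-130):i])
    return yy[j+np.argmax(q[j:]>m)]
print([round(float(edge(N,u)),2) for u in range(226,236)])
cv2.imwrite(f"pics/side_{sys.argv[1]}.png",N.astype(np.uint8))
E
python3 track.py a; python3 -c "
from wind import *
wind(np.radians(-179.2),0.2,2)"
```

```text
12.8 [460.76547712 217.44925584 208.84180178] [-1.47747294 -0.50562404  6.68184409] 0.2710822828744723
68.53468866835887 -179.87397606841358
[169.75, 170.24, 170.55, 170.7, 170.77, 170.75, 170.64, 170.46, 170.24, 169.8]
[[0.0064, 0.0029, 0, 0, 0, 0], [0.0061, 0.0035, 0, 0, 0, 0]]
```

Request:
arm_command --pt "0.0064 0.0029 0 0 0 0" --pt "0.0061 0.0035 0 0 0 0" --pt "0 0 0 0 0 0" --pt "0 0 0 0 0 0"

```text
clock: 13.38
eef_pos: [462.1, 232.2, 208.9]
tcp_rot: [3.14, -0.001, 1.959]
contact_force: [-1.2, 1.9, 5.7]
opening: 0.272
```

```bash
python3 track.py b; python3 -c "
from wind import *
wind(np.radians(-190.7),0.2,2)"
```

```text
13.3833 [462.08384296 232.15246365 208.85117225] [-1.2274163   1.94754075  5.70286066] 0.27197207661952294
68.77343938561134 167.78386386853947
[169.84, 170.28, 170.55, 170.66, 170.77, 170.7, 170.61, 170.46, 170.22, 169.73]
[[0.0057, 0.0041, 0, 0, 0, 0], [0.0052, 0.0046, 0, 0, 0, 0]]
```

```bash
python3 - <<'E'
import pickle
from h import *
f=pickle.load(open("f0.pkl","rb"))["side"]
u=np.arange(226,236)
e0=[166.33,166.64,166.77,166.86,166.88,166.82,166.68,166.41,165.91,165.47]
e1=[169.8,170.26,170.55,170.69,170.77,170.72,170.62,170.46,170.22,169.75]
def mx(e):
    c=np.polyfit(u[1:9]-230,e[1:9],2); return c[2]-c[1]**2/4/c[0], 230-c[1]/2/c[0]
print(mx(e0),mx(e1)); D=mx(e1)[0]-mx(e0)[0]
a=np.linspace(0,2*np.pi,1440)
def bot(z,x=529.3,y=217.6):
    p=proj(f,np.c_[x+16*np.cos(a),y+16*np.sin(a),0*a+z]); return p[:,1].max()
for zc in(62,68):
  for c in((529.3,217.6),(527,214)):
    g=least_squares(lambda q:bot(zc,*c)-bot(zc+q[0],*c)-D,[11]).x[0]
    print(zc,bot(zc,*c),g,g/5.093,np.degrees(g/5.093))
E
```

```text
(np.float64(166.91556001309675), np.float64(229.57169344870263)) (np.float64(170.7561447294681), np.float64(230.35877318117008))
62 170.49333133126837 11.161920955923115 2.1916200581038905 125.57057962556918
62 172.05759125046617 11.170511185490607 2.1933067318850594 125.66721891464553
68 168.4374339357764 11.055358649004905 2.1706967698811908 124.3717635168727
68 170.00331397452356 11.063562140009592 2.1723075083466705 124.46405203284407
```

```bash
python3 -c "
from wind import *
wind(np.radians(168.35),1.08,11)"
```

```text
[[0.0055, 0.0041, 0, 0, 0, 0], [0.0051, 0.0046, 0, 0, 0, 0], [0.0046, 0.0051, 0, 0, 0, 0], [0.0041, 0.0055, 0, 0, 0, 0], [0.0035, 0.0059, 0, 0, 0, 0], [0.0029, 0.0062, 0, 0, 0, 0], [0.0023, 0.0065, 0, 0, 0, 0], [0.0017, 0.0067, 0, 0, 0, 0], [0.001, 0.0068, 0, 0, 0, 0], [0.0003, 0.0069, 0, 0, 0, 0], [-0.0004, 0.0069, 0, 0, 0, 0]]
```

Request:
arm_command --pt "0.0055 0.0041 0 0 0 0" --pt "0.0051 0.0046 0 0 0 0" --pt "0.0046 0.0051 0 0 0 0" --pt "0.0041 0.0055 0 0 0 0" --pt "0.0035 0.0059 0 0 0 0" --pt "0.0029 0.0062 0 0 0 0" --pt "0.0023 0.0065 0 0 0 0" --pt "0.0017 0.0067 0 0 0 0" --pt "0.001 0.0068 0 0 0 0" --pt "0.0003 0.0069 0 0 0 0" --pt "-0.0004 0.0069 0 0 0 0" --pt "0 0 0 0 0 0" --pt "0 0 0 0 0 0" --pt "0 0 0 0 0 0"

```text
clock: 14.8
eef_pos: [511.0, 285.5, 208.9]
tcp_rot: [3.139, -0.002, 1.959]
contact_force: [-1.2, 6.2, 5.8]
opening: 0.274
```

```bash
python3 track.py c
```

```text
14.8 [511.03469874 285.54087977 208.92562984] [-1.15622425  6.17064527  5.7986833 ] 0.27415095027642983
70.353282613443 105.0476689993782
[169.84, 170.24, 170.53, 170.72, 170.75, 170.72, 170.64, 170.46, 170.22, 169.8]
```

View pics/side_c.png

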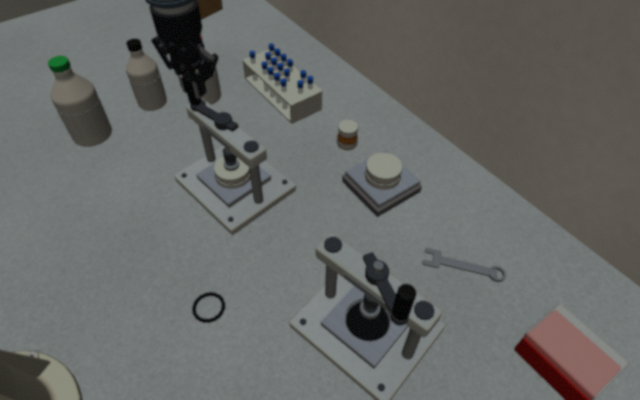

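Request:
arm_command --pt "0 0 0 0 0 0" --pt "0 0 0 0 0 0" --pt "0 0 0 0 0 0" --pt "0 0 -0.02 0 0 0" --pt "0 0 -0.02 0 0 0" --pt "0 0 -0.025 0 0 0" --pt "0 0 0 0 0 0" --pt "0 0 0 0 0 0" --fingers 0.0854

```text
clock: 15.72
eef_pos: [510.9, 284.3, 274.1]
tcp_rot: [3.14, -0.0, 1.959]
contact_force: [-0.4, 0.3, -0.8]
opening: 1.002
```

```bash
python3 - <<'E'
from rig import r
from plan import *
s=r.sense();print(s["clock"],s["eef_pos"],s["contact_force"],s["opening"])
for x in rel(s,[402,167,225],np.pi-0.70,0,1.96,8):print([float(v) for v in x])
E
```

```text
15.7167 [510.86189265 284.28430559 274.1268574 ] [-0.38726641  0.3391314  -0.76068645] 1.0018744175616148
[-0.0084, -0.0182, 0.0061, -0.0873, -0.0, -0.0001]
[-0.0084, -0.0186, 0.0045, -0.0873, -0.0, -0.0001]
[-0.0084, -0.0189, 0.0029, -0.0873, -0.0, -0.0001]
[-0.0084, -0.0191, 0.0012, -0.0873, -0.0, -0.0001]
[-0.0084, -0.0192, -0.0005, -0.0873, -0.0, -0.0001]
[-0.0084, -0.019, -0.0021, -0.0873, -0.0, -0.0001]
[-0.0084, -0.0188, -0.0038, -0.0873, -0.0, -0.0001]
[-0.0084, -0.0184, -0.0054, -0.0873, -0.0, -0.0001]
```

Request:
arm_command --pt "-0.0084 -0.0182 0.0061 -0.0873 0 0" --pt "-0.0084 -0.0186 0.0045 -0.0873 0 0" --pt "-0.0084 -0.0189 0.0029 -0.0873 0 0" --pt "-0.0084 -0.0191 0.0012 -0.0873 0 0" --pt "-0.0084 -0.0192 -0.0005 -0.0873 0 0" --pt "-0.0084 -0.019 -0.0021 -0.0873 0 0" --pt "-0.0084 -0.0188 -0.0038 -0.0873 0 0" --pt "-0.0084 -0.0184 -0.0054 -0.0873 0 0" --pt "0 0 0 0 0 0" --pt "0 0 0 0 0 0" --pt "0 0 0 0 0 0" --pt "0 0 0 0 0 0" --pt "0 0 0 0 0 0"

```text
clock: 16.8
eef_pos: [402.7, 167.8, 225.1]
tcp_rot: [2.442, -0.0, 1.959]
contact_force: [0.6, -0.3, -0.1]
opening: 0.996
```

```bash
python3 shot.py w9; python3 - <<'E'
import pickle,cv2,numpy as np
o=[]
for k,y0 in(("w1",175),("w8",172),("w9",172)):
    b=np.clip(pickle.load(open(k+".pkl","rb"))["image"],0,255)[::-1,::-1]
    a=np.clip(b[y0:y0+75,298:339]*1.6,0,255).astype(np.uint8)
    a=cv2.resize(np.ascontiguousarray(a),None,fx=6.5,fy=6.5,interpolation=cv2.INTER_CUBIC)
    for v in range(0,75,5): cv2.putText(a,str(y0+v),(0,int((v+.5)*6.5)+4),0,.35,(0,0,255))
    o.append(a)
cv2.imwrite("pics/cmp9.png",np.hstack(o))
E
python3 - <<'E'
from rig import r
import cv2,pickle
f=r.grab_frame("top");pickle.dump(f,open("t9.pkl","wb"))
a=f["image"][190:310,120:280];cv2.imwrite("pics/ctop9.png",cv2.resize(a,None,fx=5,fy=5,interpolation=cv2.INTER_CUBIC))
E
```

```text
16.8 [402.70483274 167.83168331 225.08946206] [ 2.44243589e+00 -4.57342009e-04  1.95948671e+00] [-0.01593808  0.18056715 -1.55100278] [ 0.60411443 -0.26828565 -0.12293749]
```

View pics/cmp9.png

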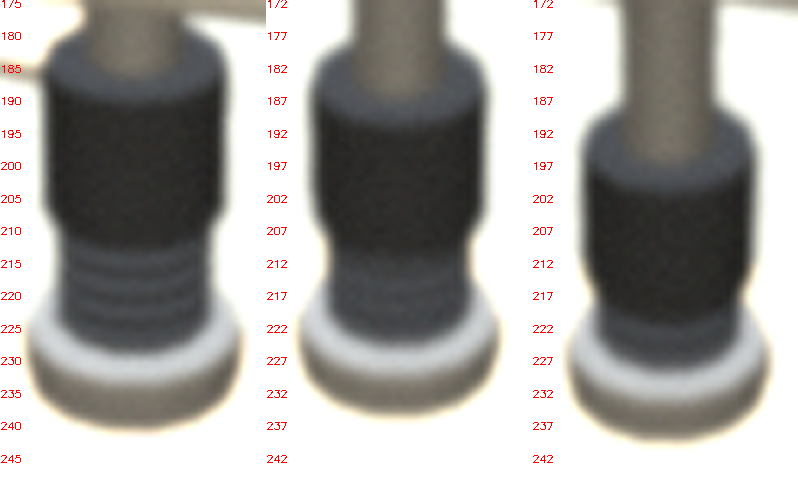

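View pics/ctop9.png

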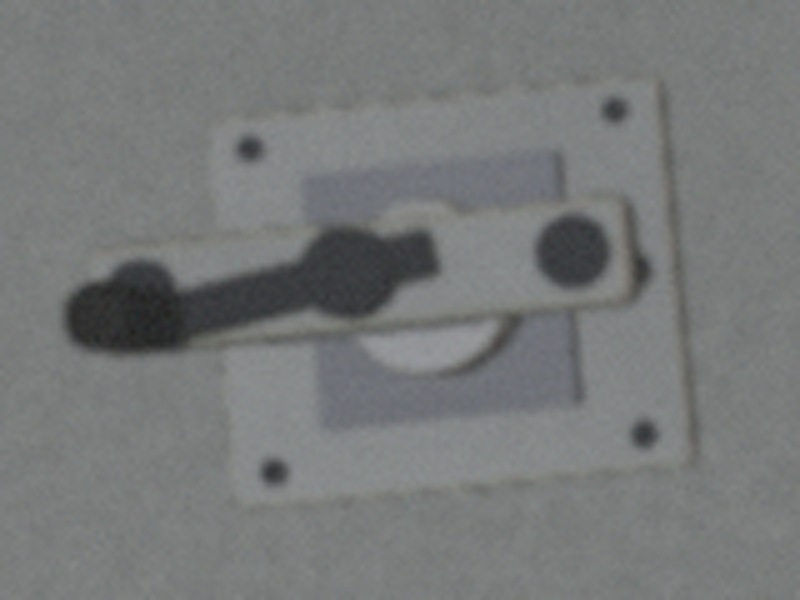

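View pics/w9c.png

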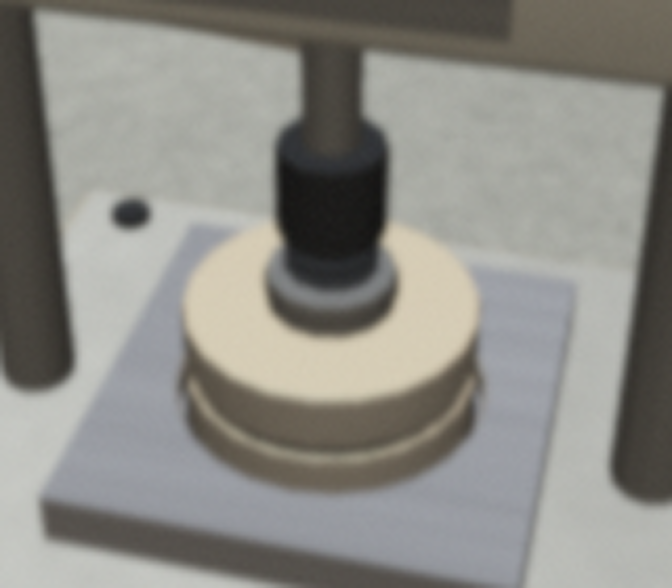

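```bash
python3 - <<'E'
import pickle,numpy as np,cv2
for k,c in(("w1",318.5),("w8",318.5),("w9",319)):
    b=pickle.load(open(k+".pkl","rb"))["image"][::-1,::-1]
    c=int(round(c)); p=cv2.GaussianBlur(b,(1,1),0)[:,c-2:c+3,:].mean((1,2))
    print(k);print(" ".join(f"{y}:{p[y]:.0f}" for y in range(184,262)))
E
```

```text
w1
184:72 185:69 186:64 187:58 188:54 189:51 190:43 191:34 192:29 193:28 194:29 195:29 196:28 197:28 198:28 199:28 200:28 201:29 202:29 203:28 204:30 205:29 206:30 207:29 208:28 209:28 210:28 211:29 212:31 213:37 214:45 215:47 216:43 217:41 218:46 219:47 220:43 221:41 222:47 223:47 224:41 225:42 226:47 227:50 228:60 229:89 230:120 231:131 232:128 233:113 234:91 235:77 236:72 237:71 238:70 239:72 240:93 241:138 242:181 243:198 244:201 245:202 246:201 247:202 248:202 249:201 250:201 251:202 252:202 253:201 254:202 255:201 256:201 257:202 258:201 259:202 260:202 261:202
w8
184:71 185:69 186:64 187:60 188:56 189:53 190:47 191:39 192:32 193:28 194:28 195:28 196:27 197:28 198:28 199:29 200:27 201:29 202:28 203:28 204:29 205:28 206:28 207:28 208:28 209:28 210:30 211:33 212:38 213:40 214:42 215:45 216:46 217:43 218:44 219:46 220:45 221:43 222:46 223:52 224:69 225:97 226:120 227:128 228:122 229:106 230:87 231:75 232:70 233:69 234:76 235:102 236:144 237:180 238:198 239:203 240:203 241:204 242:203 243:204 244:204 245:203 246:204 247:204 248:203 249:201 250:189 251:162 252:130 253:108 254:101 255:99 256:99 257:98 258:98 259:97 260:96 261:90
w9
184:68 185:68 186:69 187:69 188:68 189:69 190:69 191:69 192:69 193:68 194:69 195:67 196:63 197:58 198:55 199:52 200:47 201:40 202:32 203:28 204:27 205:27 206:26 207:27 208:27 209:27 210:27 211:28 212:28 213:27 214:27 215:27 216:28 217:27 218:26 219:27 220:29 221:33 222:41 223:45 224:43 225:42 226:46 227:53 228:70 229:98 230:120 231:125 232:119 233:102 234:83 235:72 236:69 237:69 238:78 239:106 240:149 241:182 242:196 243:200 244:200 245:201 246:200 247:200 248:200 249:200 250:200 251:200 252:200 253:198 254:186 255:158 256:127 257:106 258:98 259:97 260:96 261:96
```

```bash
python3 - <<'E'
import pickle
from h import *
a=np.linspace(0,2*np.pi,1440)
E={"w1":(190.3,213.0,229.0,233.5,240.95,None),"w8":(190.9,211.5,224.65,229.4,235.8,251.35),"w9":(201.0,221.4,228.55,233.25,239.67,255.3)}
for k,e in E.items():
    f=pickle.load(open(k+".pkl","rb"));print(k,f["xyz"],f["orientation"])
    for c in((529.3,217.6),(533.8,218.7),(527,216)):
        def row(z,rad):
            p=proj(f,np.c_[c[0]+rad*np.cos(a),c[1]+rad*np.sin(a),0*a+z]);return 399-p[:,1].min()
        Z=[least_squares(lambda q:row(q[0],rd)-v,[80]).x[0] if v else np.nan for v,rd in zip(e,(13.5,13.5,11.2,16,16,36))]
        print(c,np.round(Z,2),"collar-foot",round((Z[0]+Z[1]-Z[2]-Z[4])/2,2),"collarH",round(Z[0]-Z[1],2), "footH",round(Z[3]-Z[4],2))
E
```

```text
w1 [267.28010234 110.60228332 267.80884751] [2.08268157e+00 2.65928170e-04 1.96041042e+00]
(529.3, 217.6) [125.19 102.49  83.91  82.25  73.97    nan] collar-foot 34.9 collarH 22.7 footH 8.29
(533.8, 218.7) [122.76  99.68  80.81  79.07  70.64    nan] collar-foot 35.49 collarH 23.08 footH 8.43
(527, 216) [126.63 104.17  85.76  84.15  75.95    nan] collar-foot 34.54 collarH 22.47 footH 8.2
w8 [266.91861995 110.76948607 287.40664853] [ 2.16401988e+00 -1.16794776e-03  1.95841154e+00]
(529.3, 217.6) [114.58  91.79  74.46  72.47  64.53  62.56] collar-foot 33.69 collarH 22.79 footH 7.93
(533.8, 218.7) [111.65  88.47  70.88  68.78  60.71  58.39] collar-foot 34.26 collarH 23.18 footH 8.07
(527, 216) [116.33  93.77  76.6   74.66  66.81  65.05] collar-foot 33.34 collarH 22.56 footH 7.85
w9 [268.00334744 111.71300157 289.69083945] [ 2.16132949e+00 -1.14176703e-03  1.95862737e+00]
(529.3, 217.6) [107.89  84.65  74.23  72.32  64.31  62.41] collar-foot 27.0 collarH 23.24 footH 8.0
(533.8, 218.7) [104.79  81.15  70.58  68.57  60.43  58.17] collar-foot 27.47 collarH 23.64 footH 8.14
(527, 216) [109.75  86.74  76.4   74.55  66.63  64.93] collar-foot 26.73 collarH 23.01 footH 7.92
```

```bash
python3 - <<'E'
import pickle
from h import *
t=pickle.load(open("t9.pkl","rb"))
T=lambda u,v:(np.array([u,v])+.5)/5-.5+[120,190]
for uv in((99,316),(97,318)):
    g=atz(t,T(*uv),248);d=g[:2]-[530.2,215.8];print(g,np.hypot(*d),np.degrees(np.arctan2(d[1],d[0])))
E
```

```text
[509.94752431 282.21951171 248.        ] 69.43856498751653 106.95738452159232
[509.26201825 282.85183737 248.        ] 70.24491422930674 107.34178817198465
```

```bash
python3 - <<'E'
from rig import r
s=r.sense();print(s["clock"],s["contact_force"],s["qvel"].round(3));print(r.sign_off())
E
```

```text
17.15 [-0.16683376 -0.03414634 -0.25245083] [-0.001 -0.     0.003  0.    -0.    -0.001]
the job is handed in; nothing more can be done
None
```

I wound the crank of the loaded press about 212° clockwise, let go, and handed the job in at 17.2 s with the arm clear of everything. The cassette is left clamped, with the foot about 86–88° of winding past first contact. I never touched the empty press.

**Contact:** In the side camera the foot came down about 11.2 mm, which puts contact at about 125° of winding. It then stayed still to within 0.1 mm for the rest of the winding, so the contact point is reliable.

**Final squeeze:** The target was 8.0 mm. My checks gave:

| Check | Squeeze |
|---|---|
| Wrist camera, shortening of the spring | 7.9 mm |
| Side camera contact plus arm position | 7.7 mm |
| Side camera contact plus crank angle in the top camera | 7.6 mm |

The true value is probably 7.6–7.9 mm, slightly under a quarter turn. I did not re-grip to correct that small difference.

**What disagreed:**
- My first wrist-camera reading put the gap at 13.8 mm, about 2.5 mm too large.
- The same reading still showed a 2–3 mm gap when the foot was already touching. I used the side-camera tracking instead.
- One tilting move stopped short at a wrist joint's range limit, and the next fell short of its target. I corrected both with the following moves.

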